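Fish a dropped micropipette out through a microscope's stage opening

TASK

The micropipette has slipped through the stage opening of the inverted microscope and lies on the deck below, too long to come out level. Reach in, grip it and bring it out slantwise through the opening, button end first, never letting the nozzle point upward; keep off the objective and leave the culture dish on the stage where it is. Finish still holding the pipette in the gripper, motionless and slanting nozzle-down, with all of it at least 3 cm above the stage plate.

Things in the scene. Friction and masses are not known exactly. Their poses are not given: they have to be found in the camera images.
- scope: white inverted microscope, fixed. Origin on the desk under the centre of its stage opening; x runs along the opening's long side, from the camera end on the robot's left (-) to the lamp pillar on its right (+), y away from the robot, z up. Flat grey deck 280 mm above the desk. Four 16 mm pillars at x -141 and +135, y +-82 mm carry the stage plate, sides open.
- opening (a point): centre of the stage opening, level with the top of the black stage plate, 348 mm above the desk. Plate: 10 mm thick (underside 338 mm above the desk, 58 mm above the deck), x -155 to +150 mm, 190 mm wide in the microscope's frame. Opening: bright-edged rectangle 160 mm (x -80 to +80) by 130 mm (y -65 to +65). A lamp pillar, folded back, leans away to +x from x +150 mm on, up to 0.5 m high.
- objective: short white objective with a coloured ring, 29 mm wide, 41 mm high, fixed upright in a port of the deck at x -50, y +65 mm of the microscope's frame, half under the edge of the opening; do not touch. Origin at its foot.
- pipette: white micropipette, yellow button, 234 mm long, 0.07 to 0.11 kg. Origin at its underside, mid-length; +y points along it to the nozzle; its axis is at z +14.5 mm. Barrel 28 mm wide, 29 high, y -95 to +20 mm; nozzle shaft 14 mm thick, y +20 to +117; 20 mm button, y -110 to -117, on a thin stem. Balance near y -28. Lies along the microscope's x within 9 degrees, nozzle to -x.
- pipette_button (a point): end of the pipette's button, on its axis; at the start at or under the +x edge of the stage plate (x +80 to +112 mm of the microscope's frame), so it must be drawn back before it can rise
- pipette_nozzle (a point): end of the pipette's nozzle, on its axis; at the start under the -x part of the stage plate; it may be drawn out past that end of the deck, which is open
- dish: clear culture dish with lid, 58 mm across, 16 mm high, loose on the stage plate at its -x end, beside the opening; origin at the centre of its underside

How it is judged:
By the outcome, as a careful person would: the job done as asked, in the order asked, and still so for the second after the job is handed in, while the arm keeps its last pose, push and grip.
It also fails if it takes over 43 s, if anything falls off the work surface, if the arm or the gripper's body presses on something with over 40 N, if the wrist force passes 120 N, or if a joint passes its speed limit or range.

ROBOT

A 6-joint arm with a two-finger parallel gripper is mounted at the origin on the work surface; the furniture and walls round the work are solid. World frame = base frame: x ahead of the robot, y to its left, z up, the work surface at z = 0. Lengths are in m, angles in degrees, forces in N, time in s.
With the tool pointing down it reaches from about 0.4 to 0.925 m from the base axis. Payload 3.4 kg.
Tool frame: the origin (TCP) lies midway between the tips of the shut fingers; the grasp point (between the pads) lies 19 mm behind it; z points along the fingers, y is the line along which they close (so a half turn about z gives the same grasp; the last joint's range is limited). The gripper opens to 85 mm and grips with 20 to 120 N. Pads are 22 mm wide; open, the fingers measure 114 mm over their backs; the gripper's body (76 mm by 85 mm) begins 54 mm behind the grasp point. The pads swing forward as they close: fully open they stand 13 mm farther back than shut.
Start: joints at [68.784, 17.578, 86.31, -0, 76.112, -4.211], TCP at [0.168, 0.55, 0.192] pointing down, gripper open.
Joint ranges: [-179.03, 179.03], [-60, 130.46], [8.19, 133.38], [-81.62, 261.62], [5.75, 156.47], [-153.77, 153.77]. Speed limits (degrees/s): [147.25, 147.25, 180, 180, 180, 180].

INTERFACE

Orientations are given as [roll, pitch, yaw] about the fixed x, y, z axes, in that order (R = Rz(yaw) Ry(pitch) Rx(roll)).
In Python, from cell import manip, jaws, grab_frame, get_calibration, job_done, spot_in gives the robot as it stands. The module is installed in compiled form; this text tells all that it offers. Calls block until the motion is done:
- manip.goto(position, orientation): joint-space move of the TCP to a pose.
- manip.servo_line(position, ori=None, speed=0.15): straight line of the TCP; ori=None keeps the orientation; speed is the mean speed in m/s.
- manip.movej(angles): joint-space move.
- jaws.move_gripper(opening, grasp_force=None): finger opening in m; grasp_force is the grip in N (None keeps the last); returns when the fingers have stopped.
- manip.wait(seconds).
- manip.inverse_kinematics(position, orientation): joint angles nearest the present ones, or None.
- grab_frame(name): name is "scene" or "top" or "wrist"; returns the picture (420x560x3 uint8, red, green, blue); there is no depth.
- get_calibration(name): a dict with "vfov" (degrees; the focal length in pixels is half the picture's height over the tangent of half this angle, whatever the lens; pixels are square), "cx", "cy" (the principal point, pixels), "k1" (the pictures are not rectified: a ray, as slopes to the right and down, at radius r is drawn at 1 + k1 r^2 times it, then the intrinsics apply), "rvec" (rotation vector, rad) and "tvec" (3), from world to camera coordinates, as OpenCV has them. Camera axes: x right, y down, z forward; pixel columns grow to the right and rows downward; lengths in m; the calibration is good to about 2 mm. A picture is of the moment at which its call begins: read the wrist's pose just before it. get_calibration takes no time and is no camera call; for the wrist camera it gives the pose at the moment of the call.
A pose or a line that the arm cannot do raises manip.IKError and nothing moves.
- job_done(): hands the job in; it is judged then, once.
Trained networks look in the newest picture that a camera, given by its name, has taken for a name from the list of things; names that differ only in an ending like _2 or _b are one class to them, and where a whole thing is asked for, a point or a joint stands for the part that bears it (a point fixed in the world has none). Each returns a list of dicts, best first, with "score" (0 to 1); they miss things now and then, are a little off and sometimes report something else, mostly with a low value. They report only what shows in the picture. A call takes as long as a camera call.
- spot_in(camera, target): "at" ([row, column] in pixels, amid what is visible of it).
Readings, each from a call of its own:
- manip.read_time(): time.
- manip.read_joint_positions(): joint angles.
- manip.read_qd(): joint speeds.
- manip.read_joint_torque(): joint torques, N m.
- manip.read_position(): TCP position.
- manip.read_eef_rot(): TCP orientation.
- manip.read_contact_force(): force on the tool from outside, world axes, zero at the start.
- manip.read_ft_torque(): the same for the moment, N m.
- manip.read_gripper_width(): finger opening in m.
- manip.read_grasp_force(): force on a finger pad.
Only numpy, scipy, OpenCV 4.12 (cv2) and the standard library are available. Lean on these libraries where they do the work, as an engineer would, in place of code of your own. Each camera call takes 0.05 s, during which the arm holds its last target. There are 200 camera calls.

## Working session

There is one attempt and no reset: what is moved stays moved. The work goes in short steps, each a Python script; the robot and the scene stay as the last script left them, time stands still between calls to the robot, and variables do not carry over. Pictures are saved under pics/ and viewed, at most 10 in all, crops included, and the job is handed in when it is done.

```bash
mkdir -p pics; ls; cat > h.py <<'E'
import numpy as np, cv2
from cell import manip, jaws, grab_frame, get_calibration, job_done, spot_in
from scipy.spatial.transform import Rotation as Ro
def K(c): 
    f=210/np.tan(np.radians(c["vfov"]/2)); return np.array([[f,0,c["cx"]],[0,f,c["cy"]],[0,0,1]])
def pix2z(c,rc,z):
    R=cv2.Rodrigues(np.array(c["rvec"],float))[0]; t=np.array(c["tvec"],float).ravel()
    p=cv2.undistortPoints(np.array([[[rc[1],rc[0]]]],float),K(c),np.array([c["k1"],0,0,0.]))[0,0]
    o=-R.T@t; d=R.T@np.array([p[0],p[1],1]); return o+d*(z-o[2])/d[2]
def proj(c,P):
    q=cv2.projectPoints(np.array(P,float).reshape(-1,3),np.array(c["rvec"],float),np.array(c["tvec"],float),K(c),np.array([c["k1"],0,0,0.]))[0].reshape(-1,2)
    return q[:,::-1]
E
python3 - <<'E'
from h import *
for n in ["scene","top","wrist"]:
    im=grab_frame(n); cv2.imwrite(f"pics/{n}0.png",im[:,:,::-1]); c=get_calibration(n)
    R=cv2.Rodrigues(np.array(c["rvec"],float))[0]; print(n,c["vfov"],c["k1"],-R.T@np.array(c["tvec"]).ravel(),R[2])
    for t,z in [("opening",.348),("pipette",.2945),("pipette_button",.2945),("pipette_nozzle",.2945),("objective",.3),("dish",.356),("scope",.348)]:
        for d in spot_in(n,t)[:2]: print(t,round(d["score"],2),np.round(d["at"]),pix2z(c,d["at"],z).round(3))
print(manip.read_time())
E
```

```text
pics
scene 46.55166404479025 -0.08060816555637215 [0.78388525 1.07839092 0.7507786 ] [-0.31909998 -0.70914294 -0.62872211]
opening 0.55 [194. 280.] [0.568 0.602 0.348]
pipette 0.66 [186. 308.] [0.49  0.537 0.294]
pipette 0.56 [149. 274.] [0.495 0.416 0.294]
pipette_button 0.89 [145. 272.] [0.494 0.403 0.294]
pipette_nozzle 0.6 [144. 272.] [0.493 0.402 0.294]
objective 0.6 [186. 308.] [0.494 0.542 0.3  ]
dish 0.95 [141. 372.] [0.385 0.543 0.356]
scope 0.91 [192. 276.] [0.571 0.595 0.348]
scope 0.22 [144. 273.] [0.526 0.48  0.348]
top 46.70052571288846 -0.01668648928133662 [0.36270217 0.45832328 1.06357225] [ 0.16699156  0.01399029 -0.98585906]
opening 0.9 [196. 305.] [0.507 0.43  0.348]
pipette 0.95 [216. 291.] [0.486 0.45  0.294]
pipette_button 0.8 [215. 293.] [0.487 0.446 0.294]
pipette_nozzle 0.68 [216. 294.] [0.485 0.445 0.294]
objective 0.56 [213. 238.] [0.488 0.535 0.3  ]
dish 0.61 [280. 232.] [0.381 0.534 0.356]
scope 0.9 [199. 309.] [0.504 0.425 0.348]
wrist 67.028524092766 -0.07218199692163706 [0.10468706 0.56921393 0.37411699] [ 0.2530133  -0.07600893 -0.96447235]
opening 0.67 [339. 298.] [0.124 0.565 0.348]
scope 0.8 [335. 298.] [0.124 0.565 0.348]
1.2
```

View pics/top0.png

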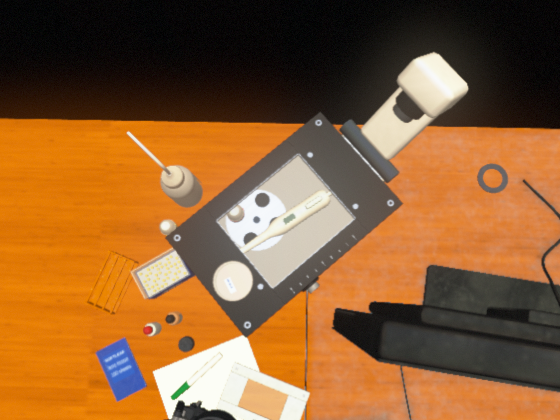

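View pics/scene0.png

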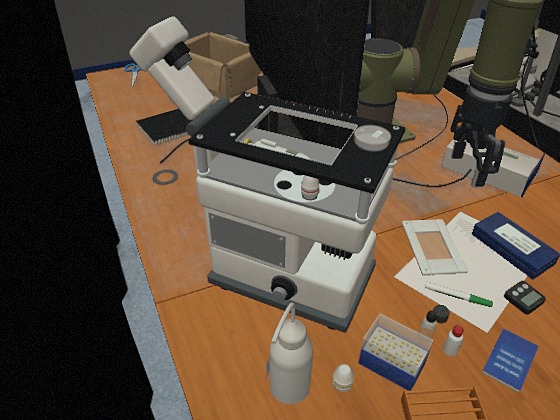

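The top view shows the stage plate rotated (corners near col,row 320,113 / 402,203 / 248,335 / 166,238). The pipette runs from about (243,250) at the nozzle side up to (331,195) at the button. The objective is at (236,213) and the dish at (232,281). Next I'll take an enlarged crop for precise corners.

```bash
python3 - <<'E'
import cv2
im=cv2.imread("pics/top0.png")[105:345,160:410]
cv2.imwrite("pics/crop.png",cv2.resize(im,None,fx=2.5,fy=2.5,interpolation=cv2.INTER_CUBIC))
E
```

```text
(no output)
```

View pics/crop.png

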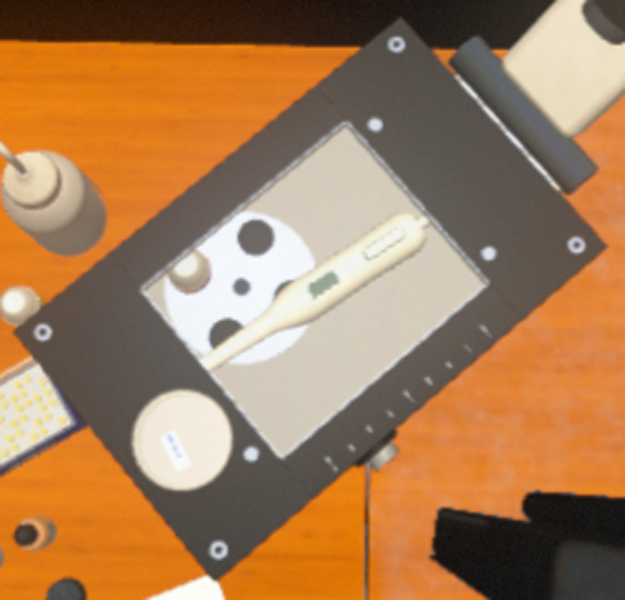

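```bash
python3 - <<'E'
from h import *
from scipy.optimize import least_squares
c=get_calibration("top"); cr=lambda p:(105+(p[1]-.75)/2.5,160+(p[0]-.75)/2.5)
A=[pix2z(c,cr(p),.348)[:2] for p in [(401,18),(606,246),(217,578),(17,330),(348,124),(488,284),(281,458),(141,292)]]
M=np.array([(150,95),(150,-95),(-155,-95),(-155,95),(80,65),(80,-65),(-80,-65),(-80,65)])/1e3
f=lambda v:M@np.array([[np.cos(v[2]),np.sin(v[2])],[-np.sin(v[2]),np.cos(v[2])]])+v[:2]
s=least_squares(lambda v:(f(v)-A).ravel(),[.5,.43,-.9]); v=s.x
print(v[:2],np.degrees(v[2]),(1e3*(f(v)-A)).round(1).tolist())
Rz=np.array([[np.cos(v[2]),-np.sin(v[2])],[np.sin(v[2]),np.cos(v[2])]])
for n,p,z in [("barrelend",(424,226),.2945),("waist",(284,307),.2945),("noz vis",(210,363),.287+.0075),("display",(323,285),.309),("objtop",(190,268),.321),("dish",(182,440),.364)]:
    w=pix2z(c,cr(p),z)[:2]; print(n,w.round(4),(1e3*Rz.T@(w-v[:2])).round(1))
c=get_calibration("scene")
for n,p,z in [("objtop",(177,311),.321),("dish",(137,373),.364)]:
    w=pix2z(c,p,z)[:2]; print(n,w.round(4),(1e3*Rz.T@(w-v[:2])).round(1))
for k in [(150,95),(150,-95),(-155,-95),(-155,95),(80,65),(80,-65),(-80,-65),(-80,65)]: print(k,proj(c,list(v[:2]+Rz@(np.array(k)/1e3))+[.348]).round(0).tolist())
E
```

```text
[0.47228642 0.45834277] -48.720464253596234 [[1.5, -0.4], [-0.4, -2.2], [-3.4, 0.9], [-0.9, 2.7], [1.3, 0.7], [0.4, -0.3], [-0.2, -0.6], [1.7, -0.7]]
barrelend [0.5212 0.3891] [84.4 -8.9]
waist [0.4667 0.478 ] [-18.5   8.8]
noz vis [0.4299 0.524 ] [-77.3  11.5]
display [0.4792 0.4535] [8.2 2. ]
objtop [0.4863 0.5362] [-49.3  61.9]
dish [0.3795 0.5326] [-117.   -20.7]
objtop [0.4928 0.5498] [-55.2  75.8]
dish [0.3862 0.5459] [-122.6   -6.9]
(150, 95) [[137.0, 187.0]]
(150, -95) [[90.0, 244.0]]
(-155, -95) [[125.0, 405.0]]
(-155, 95) [[187.0, 374.0]]
(80, 65) [[138.0, 235.0]]
(80, -65) [[104.0, 271.0]]
(-80, -65) [[123.0, 357.0]]
(-80, 65) [[163.0, 330.0]]
```

```bash
cat >> h.py <<'E'
v=np.array([.47229,.45834]); yaw=np.radians(-48.72)
Rz=np.array([[np.cos(yaw),-np.sin(yaw)],[np.sin(yaw),np.cos(yaw)]])
W=lambda x,y: v+Rz@(np.array([x,y])/1e3)   # scope mm -> world
P0=W(0,1.8); n0=W(-77.3,11.5)-W(84.4,-8.9); n0/=np.linalg.norm(n0)
u=np.array([n0[0],n0[1],0]); zz=np.array([0,0,1.])
def pose(s,z,th,flip=1,d=.0125):
    """s: mm of grip point from P0 toward the button; z: axis height; th: nozzle-down slant"""
    t=np.radians(th); n=u*np.cos(t)-zz*np.sin(t); tz=-u*np.sin(t)-zz*np.cos(t)
    x=flip*n; R=np.column_stack([x,np.cross(tz,x),tz])
    a=np.array([*(P0-n0*s/1e3),z])
    return list(a+d*tz), list(Ro.from_matrix(R).as_euler("xyz",degrees=True))
WP=[(40,.299,3),(2,.311,6),(2,.337,15),(10,.353,20),(20,.367,25),(32,.380,30),(50,.395,36),(64,.404,40),(60,.52,40)]
E
python3 - <<'E'
from h import *
for f in (1,-1):
    for w in [(40,.45,0),(40,.2945,0)]+WP:
        q=manip.inverse_kinematics(*pose(*w,f)); print(f,w,None if q is None else np.round(q,1).tolist())
E
```

```text
1 (40, 0.45, 0) [37.0, 20.4, 48.4, 0.0, 111.3, 2.9]
1 (40, 0.2945, 0) [37.0, 21.3, 67.8, 0.0, 90.9, 2.9]
1 (40, 0.299, 3) [38.8, 21.4, 67.0, -3.0, 91.8, 4.6]
1 (2, 0.311, 6) [43.9, 22.2, 64.4, -5.9, 94.4, 9.4]
1 (2, 0.337, 15) [48.9, 23.5, 60.4, -14.7, 99.7, 12.8]
1 (10, 0.353, 20) [51.0, 24.2, 58.5, -19.6, 102.6, 13.4]
1 (20, 0.367, 25) [52.7, 24.9, 57.2, -24.5, 104.9, 13.7]
1 (32, 0.38, 30) [54.1, 25.6, 56.5, -29.4, 106.8, 13.6]
1 (50, 0.395, 36) [55.4, 26.3, 56.3, -35.2, 108.4, 13.2]
1 (64, 0.404, 40) [56.0, 26.7, 56.7, -39.1, 109.0, 12.9]
1 (60, 0.52, 40) [56.3, 26.8, 41.0, -43.9, 120.9, 1.7]
-1 (40, 0.45, 0) None
-1 (40, 0.2945, 0) None
-1 (40, 0.299, 3) None
-1 (2, 0.311, 6) None
-1 (2, 0.337, 15) None
-1 (10, 0.353, 20) None
-1 (20, 0.367, 25) None
-1 (32, 0.38, 30) None
-1 (50, 0.395, 36) None
-1 (64, 0.404, 40) None
-1 (60, 0.52, 40) None
```

```bash
python3 - <<'E'
from h import *
p=manip.read_position(); manip.servo_line([p[0],p[1],.47],speed=.25)
jaws.move_gripper(.058,80)
manip.goto(*pose(25,.46,0))
c=get_calibration("wrist"); im=grab_frame("wrist"); cv2.imwrite("pics/w1.png",im[:,:,::-1].copy())
for t,z in [("pipette",.2945),("pipette_button",.2945),("objective",.321),("opening",.348)]:
    for d in spot_in("wrist",t)[:2]:
        w=pix2z(c,d["at"],z)[:2]; print(t,round(d["score"],2),np.round(d["at"]),(1e3*Rz.T@(w-v)).round(1))
a=lambda y,h=0:np.array([*(P0+n0*(y-(-50)-40)/1e3),.2945+h])  # predicted axis points
for y in (-117,-95,-50,20,70): print(y,proj(c,a(y)).round(0).tolist())
for k in [(80,65),(80,-65),(-80,-65),(-80,65)]: print(k,proj(c,[*W(*k),.348]).round(0).tolist())
print(manip.read_time(),manip.read_position())
E
```

```text
pipette_button 0.89 [178. 281.] [11.1  4.3]
objective 0.87 [109. 332.] [-51.4  60.4]
objective 0.47 [ 35. 228.] [-127.6  -26.8]
opening 0.65 [158. 295.] [-13.4  19.5]
-117 [[261.0, 277.0]]
-95 [[243.0, 277.0]]
-50 [[204.0, 277.0]]
20 [[139.0, 277.0]]
70 [[88.0, 277.0]]
(80, 65) [[250.0, 353.0]]
(80, -65) [[265.0, 219.0]]
(-80, -65) [[92.0, 187.0]]
(-80, 65) [[72.0, 340.0]]
4.3833 [0.48653528 0.43970247 0.44802479]
```

View pics/w1.png

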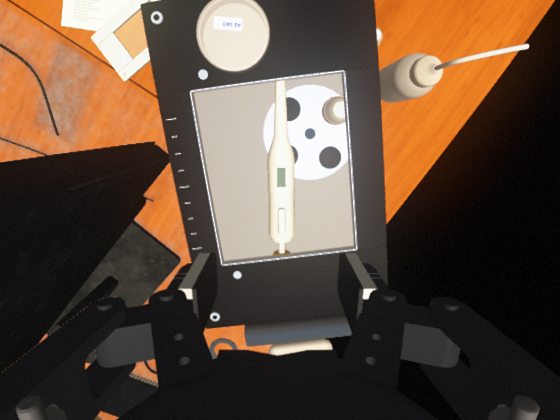

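The wrist view shows the pipette axis at column 281, with the barrel end at row 242 and the yellow button just under the opening edge at row 254. The objective is at (335,109). All of this is within about 3 mm of prediction, so I'll shift 2 mm sideways and grasp.

```bash
sed -i 's/^P0=W(0,1.8)/P0=W(0,3.8)/' h.py; sed -i 's/^n0=.*//' h.py; grep -n "P0=" h.py; python3 - <<'E'
from h import *
F=lambda:(np.round(manip.read_contact_force(),1).tolist(),np.round(manip.read_position(),4).tolist())
manip.goto(*pose(40,.40,0)); print(F())
manip.servo_line(*pose(40,.2945,0),speed=.08); print(F())
jaws.move_gripper(.0,80); print(jaws and manip.read_gripper_width(),manip.read_grasp_force(),F())
manip.servo_line(*pose(*WP[0]),speed=.02); print(F())
for n in ("wrist","top"):
    im=grab_frame(n); cv2.imwrite(f"pics/g_{n}.png",im[:,:,::-1].copy())
print(manip.read_gripper_width(),manip.read_time())
a=cv2.imread("pics/g_wrist.png"); b=cv2.imread("pics/g_top.png")[105:345,160:410]
cv2.imwrite("pics/g.png",np.hstack([cv2.resize(a,(448,336)),cv2.resize(b,(350,336))]))
E
```

```text
16:P0=W(0,3.8); n0=W(-77.3,11.5)-W(84.4,-8.9); n0/=np.linalg.norm(n0)
([0.8, -0.2, 0.3], [0.4966, 0.4276, 0.3866])
([-0.3, -0.6, -0.0], [0.4979, 0.428, 0.2827])
-4.742152712631125e-05 0.0 ([-0.6, 0.3, -0.5], [0.4975, 0.4277, 0.282])
([-0.5, 0.5, 0.4], [0.4977, 0.4276, 0.2866])
-0.00023502055290237957 7.2667
```

View pics/g.png

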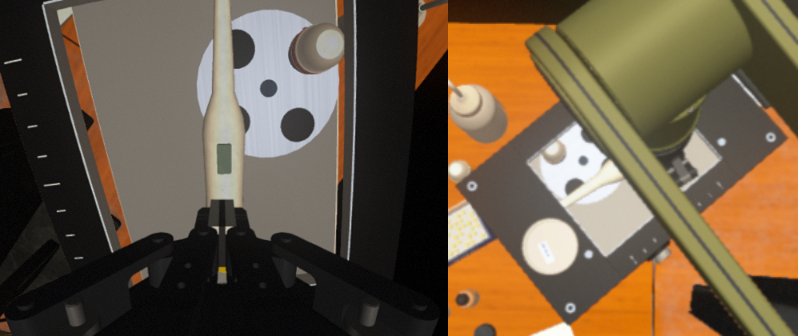

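The fingers shut to 0 mm without gripping: the barrel lies ahead of them and the yellow button shows behind at about (222,270). I'll measure whether the pipette moved.

```bash
python3 - <<'E'
from h import *
c=get_calibration("wrist")
a=lambda y,h=0:np.array([*(P0+n0*(y-(-50)-40)/1e3),.2945+h])
for y in (-117,-95,-50,-18,20,70): print(y,proj(c,a(y)).round(0).tolist(), proj(c,a(y,.0145)).round(0).tolist())
print("tcp",proj(c,manip.read_position()).round(0))
im=cv2.imread("pics/g_wrist.png")[150:400,170:390]; cv2.imwrite("pics/g2.png",cv2.resize(im,None,fx=2.4,fy=2.4,interpolation=cv2.INTER_CUBIC))
E
```

```text
-117 [[336.0, 277.0]] [[352.0, 277.0]]
-95 [[308.0, 277.0]] [[323.0, 277.0]]
-50 [[243.0, 277.0]] [[254.0, 277.0]]
-18 [[190.0, 277.0]] [[197.0, 277.0]]
20 [[119.0, 277.0]] [[120.0, 277.0]]
70 [[12.0, 277.0]] [[3.0, 277.0]]
tcp [[239. 277.]]
```

View pics/g2.png

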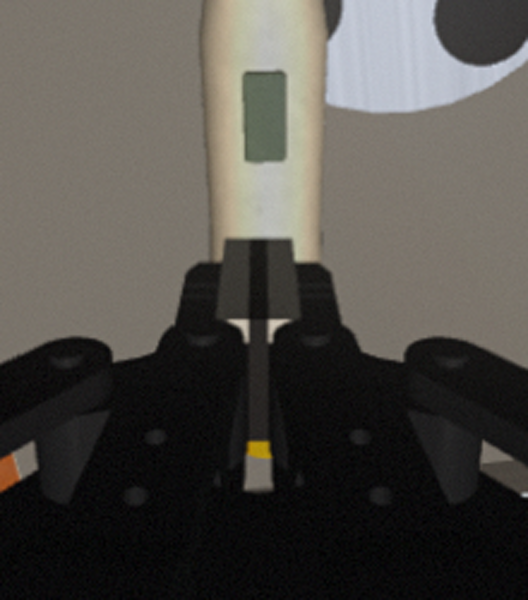

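```bash
python3 - <<'E'
from h import *
from scipy.optimize import least_squares
M=[(150,95),(150,-95),(-155,-95),(-155,95),(80,65),(80,-65),(-80,-65),(-80,65)]
ct,cs=get_calibration("top"),get_calibration("scene")
ot=np.array([(105+(y-.75)/2.5,160+(x-.75)/2.5) for x,y in [(401,18),(606,246),(217,578),(17,330),(348,124),(488,284),(281,458),(141,292)]])
g=cv2.imread("pics/scene0.png",0)
def mod(q,c):
    a=q[2]; R=np.array([[np.cos(a),-np.sin(a)],[np.sin(a),np.cos(a)]])
    return proj(c,[[*(R@np.array(m)/1e3+q[:2]),q[3]] for m in M])
ini=mod([*v,yaw,.348],cs); idx=[0,1,2,3,7,4]
cor=cv2.cornerSubPix(g,ini[:,::-1].astype(np.float32).reshape(-1,1,2).copy(),(6,6),(-1,-1),(3,50,.01)).reshape(-1,2)[:,::-1]
print(np.c_[ini,cor].round(1).tolist())
big=cv2.resize(g[80:205,170:420],None,fx=3.2,fy=3.2,interpolation=cv2.INTER_CUBIC); cv2.imwrite("pics/s2.png",big)
f=least_squares(lambda q:(mod(q,ct)-ot).ravel(),[*v,yaw,.348]); print("top only",f.x,np.abs(f.fun).max())
f=least_squares(lambda q:np.r_[(mod(q,ct)-ot).ravel(),(mod(q,cs)-cor).ravel()],[*v,yaw,.348],loss="soft_l1"); print("both",f.x,(mod(f.x,ct)-ot).round(1).tolist(),(mod(f.x,cs)-cor).round(1).tolist())
E
```

```text
[[137.4, 187.4, 139.6, 187.2], [89.8, 243.7, 94.9, 246.6], [125.2, 405.1, 126.8, 403.0], [186.5, 373.5, 186.5, 373.5], [138.3, 235.1, 135.3, 234.5], [104.0, 270.5, 107.4, 266.6], [123.3, 356.9, 126.5, 356.7], [162.5, 330.2, 165.2, 330.6]]
top only [ 0.47353457  0.45836296 -0.85040311  0.33984362] 1.2898014660096635
both [ 0.47279118  0.45824961 -0.84850705  0.34352267] [[-0.2, -0.1], [0.3, 0.8], [1.9, -0.2], [0.8, -1.0], [-0.3, -0.6], [-0.3, -0.1], [-0.1, 0.7], [-0.9, 1.0]] [[0.4, 0.3], [-2.8, -3.2], [0.6, 1.4], [2.5, -0.6], [5.5, 0.5], [-1.1, 3.5], [-0.9, -0.4], [-0.2, -0.9]]
```

View pics/s2.png

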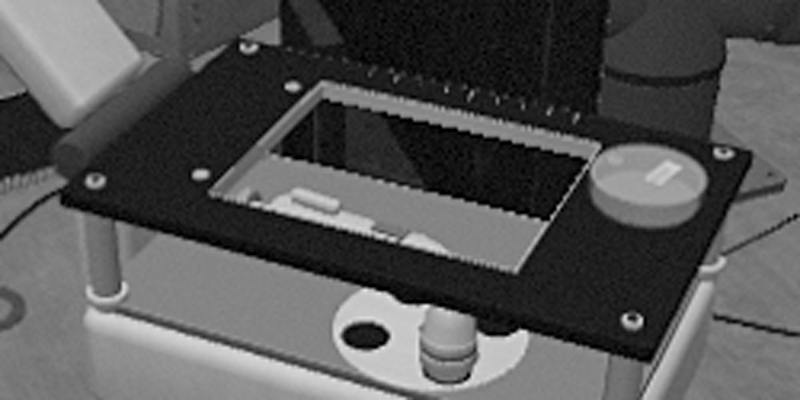

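The scene crop shows the opening corners about 2 px lower than predicted, so the heights may be off. I'll triangulate deck and pipette features from the top and wrist views.

```bash
python3 - <<'E'
from h import *
from scipy.optimize import least_squares
ct,cw=get_calibration("top"),get_calibration("wrist")
cr=lambda p:np.array((105+(p[1]-.75)/2.5,160+(p[0]-.75)/2.5))
for n,a,b in [("display",cr((323,285)),(198,280)),("disc dot",cr((242,287)),(110,336)),("port hole",cr((255,237)),(156,371)),("objtop",cr((193,270)),(55,409))]:
    f=least_squares(lambda X:np.r_[(proj(ct,X)[0]-a),(proj(cw,X)[0]-b)],[.48,.45,.3]); print(n,f.x.round(4),f.fun.round(1),(1e3*Rz.T@(f.x[:2]-v)).round(1))
print(manip.read_position(),manip.read_gripper_width(), -cv2.Rodrigues(np.array(cw["rvec"],float))[0].T@np.array(cw["tvec"]).ravel())
E
```

```text
display [0.482  0.4535 0.304 ] [-1.3 -0.  -0.2 -0.4] [10.   4.1]
disc dot [0.4768 0.5038 0.3223] [-1.3 -0.1 -0.2 -0.3] [-31.2  33.4]
port hole [0.5129 0.4985 0.289 ] [-0.  -0.2  0.1 -0.1] [-3.4 57. ]
objtop [0.4832 0.5313 0.3455] [-1.4  0.4 -0.3 -0.2] [-47.6  56.3]
[0.4978693  0.42714727 0.28636404] -0.00023502055290237957 [0.45552806 0.49001403 0.464446  ]
```

```bash
python3 - <<'E'
from h import *
F=lambda:(np.round(manip.read_contact_force(),1).tolist(),np.round(manip.read_position(),4).tolist())
jaws.move_gripper(.058,80); print(manip.read_gripper_width(),F())
for z in (.2945,.2915,.2885,.2855,.2825,.2795,.2765,.2735,.2705):
    manip.servo_line(*pose(40,z,0),speed=.05); r=F(); print(z,r)
    if abs(r[0][2])>4: break
im=grab_frame("wrist"); cv2.imwrite("pics/t.png",cv2.resize(im[150:400,130:430,::-1],None,fx=2,fy=2))
print(manip.read_time())
E
```

```text
0.05800240972187304 ([1.2, 1.2, -0.1], [0.4979, 0.4271, 0.2865])
0.2945 ([0.0, -0.9, 0.2], [0.4979, 0.4269, 0.2817])
0.2915 ([0.6, 0.2, 0.2], [0.4973, 0.4279, 0.2788])
0.2885 ([-0.7, -0.9, -0.1], [0.4973, 0.4278, 0.2757])
0.2855 ([-0.1, 0.8, -0.2], [0.4974, 0.4276, 0.2727])
0.2825 ([0.5, 0.6, 0.7], [0.4974, 0.4276, 0.2697])
0.2795 ([-0.3, 0.3, -0.2], [0.4974, 0.4276, 0.2667])
0.2765 ([1.3, 0.1, 0.5], [0.4974, 0.4276, 0.2637])
0.2735 ([1.0, 0.7, 0.0], [0.4974, 0.4276, 0.2607])
0.2705 ([-0.0, 0.6, -0.2], [0.4974, 0.4276, 0.2577])
10.15
```

View pics/t.png

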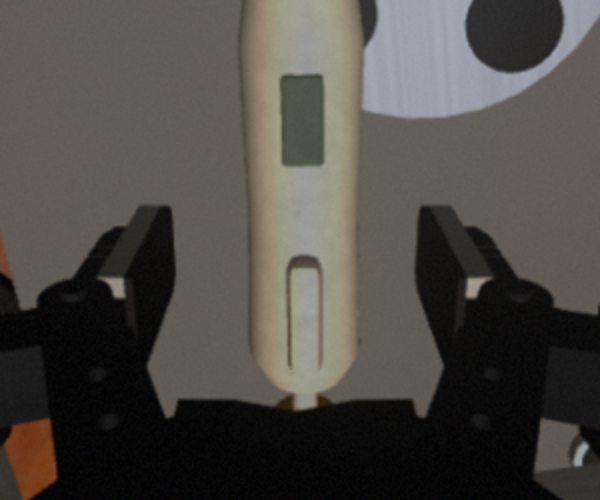

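```bash
python3 - <<'E'
from h import *
c=get_calibration("wrist"); p=np.array(manip.read_position()); R=Ro.from_euler("xyz",manip.read_eef_rot(),degrees=True).as_matrix()
print(R.round(3).tolist(), c["cx"],c["cy"])
for d in (0,.01,.02,.03,.04,.05):
    for w in (.0,.029): print(d,w,[proj(c,p-d*R[:,2]+e*R[:,0]+w*R[:,1]).round(0).tolist()[0] for e in (-.011,0,.011)])
E
```

```text
[[-0.56, 0.828, -0.0], [0.828, 0.56, -0.0], [-0.0, -0.0, -1.0]] 277.1846608394576 212.05296106164138
0 0.0 [[255.0, 277.0], [239.0, 277.0], [221.0, 277.0]]
0 0.029 [[255.0, 323.0], [239.0, 324.0], [221.0, 325.0]]
0.01 0.0 [[262.0, 276.0], [245.0, 277.0], [226.0, 277.0]]
0.01 0.029 [[262.0, 326.0], [245.0, 327.0], [227.0, 327.0]]
0.02 0.0 [[270.0, 276.0], [251.0, 276.0], [232.0, 276.0]]
0.02 0.029 [[269.0, 328.0], [251.0, 329.0], [232.0, 330.0]]
0.03 0.0 [[278.0, 276.0], [259.0, 276.0], [239.0, 276.0]]
0.03 0.029 [[278.0, 331.0], [259.0, 332.0], [239.0, 333.0]]
0.04 0.0 [[287.0, 276.0], [267.0, 276.0], [246.0, 276.0]]
0.04 0.029 [[287.0, 335.0], [267.0, 336.0], [246.0, 337.0]]
0.05 0.0 [[298.0, 276.0], [276.0, 276.0], [254.0, 276.0]]
0.05 0.029 [[297.0, 338.0], [276.0, 340.0], [254.0, 341.0]]
```

The current image shows the fingertips straddling the barrel about 45 mm behind the reported TCP (no contact at TCP z 0.258, while the deck is at 0.280). So I'll go deeper under force guard, 15 mm nearer the nozzle, and re-plan the path.

```bash
sed -i 's/^P0=W(0,3.8)/P0=W(0,5.8)/; /^WP=/d' h.py; cat >> h.py <<'E'
WP=[(25,.302,3),(-12,.306,4),(-14,.320,10),(-14,.3335,15),(-10,.346,20),(5,.358,25),(20,.370,30),(38,.3835,36),(50,.392,40),(50,.51,40)]
E
python3 - <<'E'
from h import *
F=lambda:(np.round(manip.read_contact_force(),1).tolist(),np.round(manip.read_position(),4).tolist())
manip.servo_line(*pose(25,.2577,0,d=0),speed=.05); jaws.move_gripper(.048,80); print(F())
ok=True
for z in (.2545,.252,.250,.248,.246,.244):
    manip.servo_line(*pose(25,z,0,d=0),speed=.04); r=F(); print(z,r)
    if np.linalg.norm(r[0])>4: ok=False; break
im=grab_frame("wrist"); cv2.imwrite("pics/d.png",im[:,:,::-1].copy())
if ok:
    jaws.move_gripper(.0,90); print(manip.read_gripper_width(),manip.read_grasp_force(),F())
    im=grab_frame("wrist"); cv2.imwrite("pics/e.png",im[:,:,::-1].copy())
    a=cv2.imread("pics/d.png");b=cv2.imread("pics/e.png"); cv2.imwrite("pics/de.png",cv2.resize(np.hstack([a[100:400,80:480],b[100:400,80:480]]),(800,300)))
print(manip.read_time())
E
```

```text
([0.3, -0.4, 0.6], [0.4907, 0.4413, 0.2577])
0.2545 ([0.2, 0.1, 0.3], [0.4905, 0.4412, 0.2541])
0.252 ([0.4, -0.2, -0.4], [0.4906, 0.4413, 0.2517])
0.25 ([0.3, -0.1, -0.2], [0.4906, 0.4414, 0.2498])
0.248 ([0.2, -0.2, -0.8], [0.4905, 0.4414, 0.2478])
0.246 ([0.0, 0.8, 0.4], [0.4906, 0.4414, 0.2458])
0.244 ([0.6, -0.7, -0.4], [0.4905, 0.4414, 0.2438])
0.025938258606915433 88.75748723745346 ([-1.1, -0.0, 2.6], [0.4908, 0.4416, 0.2445])
12.8083
```

```bash
python3 - <<'E'
from h import *
F=lambda:(np.round(manip.read_contact_force(),1).tolist(),np.round(manip.read_position(),4).tolist())
jaws.move_gripper(.046,80)
for z in (.242,.240,.238):
    manip.servo_line(*pose(25,z,0,d=0),speed=.04); r=F(); print(z,r)
    if np.linalg.norm(r[0])>4: break
jaws.move_gripper(.0,100); z=manip.read_position()[2]; print(manip.read_gripper_width(),manip.read_grasp_force(),F())
open("d.txt","w").write(str(.2945-z))
manip.servo_line(*pose(*WP[0],d=.2945-z),speed=.03); print(F(),manip.read_gripper_width(),manip.read_grasp_force(),manip.read_time())
im=grab_frame("wrist"); cv2.imwrite("pics/e.png",im[:,:,::-1].copy())
sc=grab_frame("scene"); a=cv2.resize(im[:,:,::-1],(400,300)); b=cv2.resize(sc[80:230,190:390,::-1],(400,300))
cv2.imwrite("pics/ee.png",np.hstack([a,b]))
E
```

```text
0.242 ([0.1, 0.1, -0.0], [0.4905, 0.4413, 0.2416])
0.24 ([0.0, 0.2, 0.6], [0.4905, 0.4414, 0.2398])
0.238 ([0.2, -0.1, 3.4], [0.4909, 0.4417, 0.2387])
0.025330656245455083 99.3222007274926 ([-3.4, -2.2, 12.6], [0.4907, 0.4417, 0.2411])
([0.5, 0.0, -0.1], [0.4919, 0.4394, 0.2481]) 0.025703619988865133 98.2294312119484 14.725
```

View pics/ee.png

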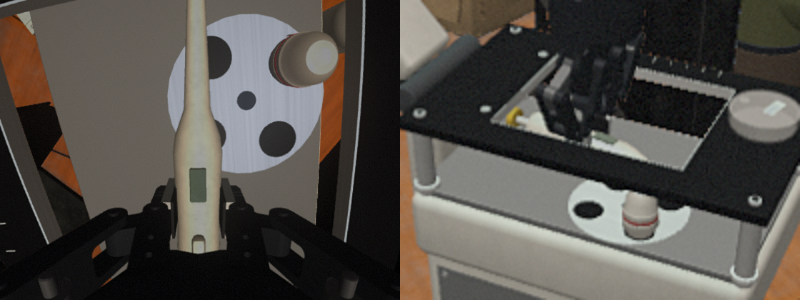

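The pipette is gripped (25.7 mm, 98 N) and lifted slightly. The scene half shows the button still inside the +x corner of the opening. Next comes the draw-back and tilt under a force guard.

```bash
python3 - <<'E'
from h import *
d=float(open("d.txt").read())
def btn(w,L=82):  # predicted button
    t=np.radians(w[2]); n=u*np.cos(t)-zz*np.sin(t); return np.array([*(P0-n0*w[0]/1e3),w[1]])-n*L/1e3
def chk(w):
    c=get_calibration("scene"); grab_frame("scene")
    print("  btn pred",proj(c,btn(w)).round(0).tolist(),[(round(s["score"],2),np.round(s["at"]).tolist()) for s in spot_in("scene","pipette_button")[:2]])
chk(WP[0])
for w in WP[1:5]:
    manip.servo_line(*pose(*w,d=d),speed=.05); f=np.array(manip.read_contact_force())
    print(w,f.round(1),manip.read_ft_torque() is not None and np.round(manip.read_ft_torque(),2),round(manip.read_gripper_width(),4),round(manip.read_time(),2)); 
    if w in (WP[1],WP[4]): chk(w)
    if np.linalg.norm(f)>8: print("STOP"); break
im=grab_frame("scene"); im2=grab_frame("wrist"); cv2.imwrite("pics/m.png",np.hstack([cv2.resize(im2[:,:,::-1],(400,300)),cv2.resize(im[60:240,180:420,::-1],(400,300))]))
E
```

```text
btn pred [[136.0, 243.0]] [(0.62, [145.0, 286.0])]
(-12, 0.306, 4) [-0.2  0.4 -0.5] [ 0.04  0.01 -0.02] 0.0256 15.8
  btn pred [[139.0, 261.0]] [(0.61, [148.0, 302.0])]
(-14, 0.32, 10) [ 0.7 -0.5 -0.6] [0.08 0.08 0.01] 0.0254 16.35
(-14, 0.3335, 15) [-0.6 -0.8 -0.9] [ 0.16  0.12 -0.08] 0.0255 16.8
(-10, 0.346, 20) [-1.  -0.6 -1.7] [0.19 0.11 0.04] 0.0254 17.27
  btn pred [[107.0, 261.0]] [(0.86, [138.0, 307.0])]
```

View pics/m.png

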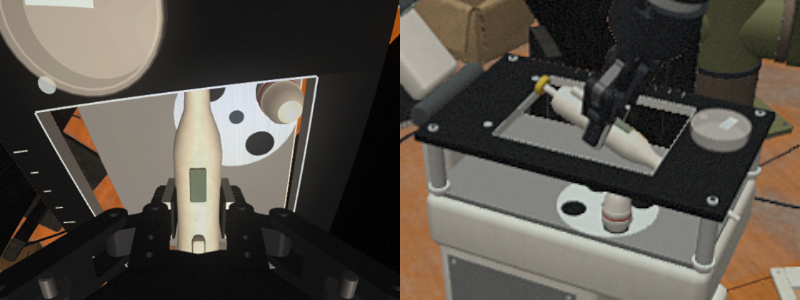

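The pipette is slanted as planned: in the right half, the button is above the plate at about (543,87), the nozzle is under the -x edge, and the dish and objective are undisturbed. I'll continue up and out.

```bash
python3 - <<'E'
from h import *
d=float(open("d.txt").read())
for w in WP[5:]:
    manip.servo_line(*pose(*w,d=d),speed=.05 if w[1]<.4 else .07); f=np.array(manip.read_contact_force())
    print(w,f.round(1),np.round(manip.read_ft_torque(),2),round(manip.read_gripper_width(),4),round(manip.read_time(),2)); 
    if np.linalg.norm(f)>8: print("STOP"); break
c={n:get_calibration(n) for n in ("scene","top","wrist")}
t=np.radians(w[2]); n=u*np.cos(t)-zz*np.sin(t); a=np.array([*(P0-n0*w[0]/1e3),w[1]])
for k in c:
    im=grab_frame(k); cv2.imwrite(f"pics/fin_{k}.png",im[:,:,::-1].copy())
    for tg,X in (("pipette_nozzle",a+n*.152),("pipette_button",a-n*.082),("pipette",a+n*.035),("dish",np.array([*W(-118,-16),.356]))):
        print(k,tg,proj(c[k],X).round(0).tolist(),[(round(s["score"],2),np.round(s["at"]).tolist()) for s in spot_in(k,tg)[:2]])
print(manip.read_grasp_force(),np.abs(manip.read_qd()).max(),manip.read_time())
E
```

```text
(5, 0.358, 25) [ 0.6  1.  -1. ] [0.25 0.18 0.02] 0.0254 18.1
(20, 0.37, 30) [-0.5 -0.5 -0.8] [0.3  0.19 0.  ] 0.0254 18.73
(38, 0.3835, 36) [ 0.2  0.  -0.8] [0.39 0.14 0.02] 0.0257 19.43
(50, 0.392, 40) [-0.7 -0.5 -1.3] [ 0.35  0.2  -0.01] 0.0256 19.95
(50, 0.51, 40) [ 0.2  0.  -0.9] [0.35 0.22 0.04] 0.0257 21.78
scene pipette_nozzle [[107.0, 336.0]] [(0.58, [45.0, 287.0])]
scene pipette_button [[-16.0, 234.0]] [(0.68, [44.0, 283.0])]
scene pipette [[45.0, 285.0]] [(0.7, [48.0, 286.0])]
scene dish [[138.0, 371.0]] [(0.97, [138.0, 372.0])]
top pipette_nozzle [[235.0, 242.0]] [(0.87, [156.0, 342.0])]
top pipette_button [[129.0, 371.0]] [(0.97, [156.0, 338.0])]
top pipette [[188.0, 299.0]] []
top dish [[279.0, 230.0]] [(0.73, [268.0, 244.0])]
wrist pipette_nozzle [[-118.0, 277.0]] []
wrist pipette_button [[419.0, 276.0]] [(0.78, [214.0, 277.0])]
wrist pipette [[205.0, 277.0]] [(0.76, [213.0, 277.0]), (0.39, [75.0, 305.0])]
wrist dish [[-233.0, 191.0]] []
98.26899111270905 0.07267651491122602 22.5333
```

```bash
python3 - <<'E'
from h import *
a=cv2.imread("pics/scene0.png",0)[118:158,345:400].astype(np.float32); b=cv2.imread("pics/fin_scene.png",0)[118:158,345:400].astype(np.float32)
print("dish shift px",cv2.phaseCorrelate(a,b),np.abs(a-b).mean())
manip.wait(.5); print(np.abs(manip.read_qd()).max(),manip.read_gripper_width(),manip.read_contact_force())
print(job_done())
E
```

```text
dish shift px ((-0.03633210914479079, 0.0015343620869820995), 0.9848177077372869) 3.3545454
0.12576392488960442 0.025083513503151692 [-1.26722235 -0.06998473 -0.95102445]
the job is handed in; nothing more can be done
None
```

I handed the job in at about 23 s on the robot clock: the pipette is out button end first and held still, slanting 40° nozzle-down with its lowest point by calculation about 5–6 cm above the stage plate; the dish hasn't moved, and wrist force readings stayed under 13 N (fingertips on the deck at the grip), with none over 2 N on the way out.

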